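Seat a bar in the V-blocks against the flip stop and hold it down

TASK

Set the silver aluminium bar up for marking out: first swing the hinged end stop (the arm with the red ball) of the V-block cradle all the way down onto its rest post, then take the aluminium bar out of the wooden rack and lay it in the two V-blocks with its end right up against the stop. Finish while holding it there: keep the bar pressed firmly down, gripped or with the fingers on top of it, so that it bears on both sides of the V, and stay there. Leave the brass bar in the rack and the other things on the bench where they are.

Things in the scene. Friction and masses are not known exactly. Their poses are not given: they have to be found in the camera images.
- seat (a point): Place of the bar in the V-block cradle, 58 mm above the bench. A 32 mm bar seated in the V with its end against the stop has its centre at this point and its axis along this point's y. Axes: y along the V toward the end stop, z up, x across the V toward the stop's hinge. The right-angled V opens upward, its sides face up and to -x and +x; its mouth is 44 mm wide, 1 mm below this point.
- cradle: Grey base plate, bolted to the bench, with two smooth ground steel V-blocks (62 mm wide along x, 20 mm thick along y, tops 57 mm above the bench) centred 40 mm either side of the seat along y: between them 60 mm of a bar's middle is free, down to the plate (12 mm high; 118 mm in x, 165 mm in y). Origin on the bench straight under the seat point, axes as the seat's.
- stop_arm (a joint): End stop, a dark steel arm (10 mm thick along y, 16 mm deep) with a red ball on its free end. 0 rad: fully down, level across the end of the V, on a rest post (the hinge stops there); grows as it swings up, to 1.7 rad. The hinge is stiff, without a spring: the arm stays at any angle and 2 to 4 N at the ball moves it. It starts raised, 0.75 to 1.45 rad.
- stop_hinge (a point): Hinge point of the end stop, 58 mm above the bench, at x = +46, y = +75.5, z = 0 mm in the seat's axes. The hinge axis is the seat's y; from here the arm points to the seat's -x when down and swings up from there. The steel clevis round it rises 10 mm above this point and reaches 13 mm either side along y, 14 mm along x.
- stop_ball (a point): Centre of the red ball (26 mm in diameter) on the end stop's free end, 106 mm from the hinge axis: at stop_arm = a it is 106 cos(a) mm to the seat's -x from the hinge and 106 sin(a) mm above it. A brass button on the arm meets the bar's end; with the arm down its face is 65 mm from the seat point along the seat's y.
- alu_bar_centre (a point): Centre of the silver aluminium bar: round, 32 mm in diameter, 130 mm long, about 0.22 kg; its axis is its own y, both ends alike. It starts level in a wooden rack, axis 43 mm above the bench, resting in the notches of two rails (34 mm high, 76 mm apart in the clear along the bar, on an 8 mm board); the middle between the rails is free to grasp. It may roll about its axis.
- brass_bar_centre (a point): Centre of the yellow brass bar, 32 mm in diameter, 130 mm long, 0.6 kg, parallel to the aluminium bar in the other place of the rack, 80 mm away. To be left alone.
- try_square: Try square lying flat behind the work, 115 x 161 x 17 mm, wooden stock and steel blade; origin under its middle. To be left alone.
- tape_measure: Yellow tape measure standing behind the work, 34 x 78 x 66 mm; origin under its middle. To be left alone.
- screw_box: Small card box of screws behind the work, 60 x 90 x 46 mm; origin under its middle. To be left alone.
- carpenter_pencil: Flat red pencil lying on the bench right of the cradle, 13 x 180 x 8 mm; origin under its middle. To be left alone.
- spanner: Spanner lying on the bench right of the cradle, 32 x 169 x 8 mm; origin under its middle. To be left alone.
- v_near: The side of the V on the seat's -x hand (both blocks' halves together), fixed in the cradle; origin under the seat point, on the bench. Left loose, the bar centres itself on both sides; one gripped off the V's middle bears on one side only until moved across.
- v_far: The side of the V on the seat's +x hand (both blocks' halves together), fixed in the cradle; origin under the seat point, on the bench. Left loose, the bar centres itself on both sides; one gripped off the V's middle bears on one side only until moved across.

How it is judged:
On the way, in this order (a step that is already met when the one before it is completed fails the run):
1. the end stop is swung fully down (within 0.06 rad) (value of joint stop_arm below 0.06 rad), for 0.2 s.
2. with the stop still down, the aluminium bar lies seated in the V, its end against the stop (value of joint stop_arm below 0.06 rad and x of alu_bar_centre in the frame of seat between -0.002 and 0.002 m and z of alu_bar_centre in the frame of seat between -0.002 and 0.002 m and y of alu_bar_centre in the frame of seat between -0.003 and 0.003 m and angle between the y axis of alu_bar_centre and the y axis of seat, either way round below 0.04 rad), for 0.2 s.
At the end, for the whole second after the job is handed in: Stop arm below 0.06 rad; aluminium bar at rest, centre within 2 mm of the seat point across and in height, 3 mm along the V, axis within 0.04 rad; fingers on it, pressing so that each side of the V carries over 3 N (its weight alone gives under 2 N); brass bar within 20 mm of its place (all of step 2 and contact force between alu_bar and v_near above 3 N and contact force between alu_bar and v_far above 3 N and contact force between the fingers and alu_bar above 3 N and linear speed of alu_bar below 0.01 m/s and distance of brass_bar_centre from where it was at the start of the episode below 0.02 m); the arm keeps its last pose, push and grip.
It fails at once if the brass bar is moved by more than 20 mm (distance of brass_bar_centre from where it was at the start of the episode above 0.02 m).
It fails at once if another thing on the bench is pushed by more than 30 mm (distance of any of try_square, tape_measure, screw_box, carpenter_pencil, spanner from where it was at the start of the episode above 0.03 m).
It also fails if it takes over 61 s, if anything falls off the work surface, if the arm or the gripper's body presses on something with over 40 N, if the wrist force passes 120 N, or if a joint passes its speed limit or range.

ROBOT

A 6-joint arm with a two-finger parallel gripper is mounted at the origin on a cart in front of the work surface, level with it; the furniture and walls round the work are solid. World frame = base frame: x ahead of the robot, y to its left, z up, the work surface at z = 0. Lengths are in m, angles in rad, forces in N, time in s.
With the tool pointing down it reaches from about 0.25 to 0.725 m from the base axis. Payload 4 kg.
Tool frame: the origin (TCP) lies midway between the tips of the shut fingers; the grasp point (between the pads) lies bot.tcp_to_grasp behind it (bot.tcp_to_grasp is the distance from the TCP to the grasp point, in m); z points along the fingers, y is the line along which they close (so a half turn about z gives the same grasp; the last joint's range is limited). The gripper opens to 85 mm and grips with 20 to 120 N. Pads are 22 mm wide; open, the fingers measure 114 mm over their backs; the gripper's body (76 mm by 85 mm) begins 54 mm behind the grasp point. The pads swing forward as they close: fully open they stand 13 mm farther back than shut.
Start: joints at [1.333, 0.241, 0.005, 1.335, 0, 1.571], TCP at [0.118, 0.486, 0.231] pointing down, gripper open.
Joint ranges: [-2.72, 2.72], [-1.05, 1.87], [-1.09, 1.28], [-1.99, 2.15], [-1.42, 1.44], [-3.14, 3.14]. Speed limits (rad/s): [2.79, 2.79, 3.14, 3.14, 3.14, 3.14].

INTERFACE

Orientations are given as a unit quaternion [x, y, z, w].
In Python, from workcell import readout, camera, bot gives the robot as it stands. The module is installed in compiled form; this text tells all that it offers.
- The arm moves only by the tool jog_arm, never from a script. Its argument "motion" is a list of rows, each an object of numbers: "x", "y", "z": the shift along the tool's x, y, z in mm; "spin": the turn about the tool's z in degrees; "fingers": the closure, from -1 (fully open) to 1 (shut). A call has 1 to 8 rows; each row is the pose to reach, as a shift and turn from the pose commanded when the call began, along the tool's axes at that moment; what a row does not reach only later rows make up. A row lasts 1/8 s, in which the tool goes at most 62.5 mm and 10.7 degrees, less where a joint would pass 70% of its speed; a pose out of reach is approached as far as the arm can. A call with a gripper value outside its range is refused whole. The fingers move at their own pace and stop on an object; the grip force is fixed at half the most. Time passes only in rows, so rows that repeat a pose let the fingers close. It gives the time, the measured TCP pose, the force, the opening and the grip force at its end, in the units of the state.
- readout.get_obs(): the state, without advancing time (a new reading comes with each control period).
- camera(name): name is "scene" or "side" or "wrist"; returns a dict with "pixels" (480x640x3 uint8, red, green, blue), "K" (3x3 intrinsics, pixels), "dist" ([k1, k2, p1, p2, k3] as OpenCV has them; the pictures are not rectified), "rvec" (rotation vector, rad) and "tvec" (3), from world to camera coordinates, as OpenCV has them. Camera axes: x right, y down, z forward; pixel columns grow to the right and rows downward; lengths in m; the calibration is good to about 2 mm. A picture is of the moment at which its call begins. There is no depth.
- bot.job_done(): hands the job in; it is judged then, once.
The state is a dict: "clock": time; "joint_pos": joint angles; "joint_vel": joint speeds; "tau": joint torques, N m; "eef_pos": TCP position; "tool_rot": TCP orientation; "ft_force": force on the tool from outside, world axes, zero at the start; "ft_torque": the same for the moment, N m; "grip_width": finger opening in m; "grasp_force": force on a finger pad.
Only numpy, scipy, OpenCV 4.12 (cv2) and the standard library are available. Lean on these libraries where they do the work, as an engineer would, in place of code of your own. Each camera call takes 0.05 s, during which the arm holds its last target. There are 200 camera calls.

## Working session

There is one attempt and no reset: what is moved stays moved. The work goes in short steps, Python scripts to look and compute and a tool call to move; the robot and the scene stay as the last step left them, time stands still between calls to the robot, and variables do not carry over. Pictures are saved under pics/ and viewed, at most 10 in all, crops included, and the job is handed in when it is done.

Besides the shell and the picture viewer there is one more tool, called after "Request:" as a command line: name --argument value ..., lists and objects as JSON in quotes. jog_arm: Moves the arm, as the interface text tells. Its arguments: {"type":"object","properties":{"motion":{"type":"array"}},"required":["motion"]}

```bash
mkdir -p pics; cat > h.py <<'E'
import numpy as np, cv2
from workcell import readout, camera, bot
from scipy.spatial.transform import Rotation as R
def ray(c,uv):
    uv=np.array(uv,float).reshape(-1,1,2)
    n=cv2.undistortPoints(uv,c["K"],np.array(c["dist"])).reshape(-1,2)
    Rm=cv2.Rodrigues(np.array(c["rvec"],float))[0]; t=np.array(c["tvec"],float).reshape(3)
    return -Rm.T@t, np.c_[n,np.ones(len(n))]@Rm
def onz(c,uv,z):
    o,d=ray(c,uv); return o+d*((z-o[2])/d[:,2])[:,None]
def tri(c1,p1,c2,p2):
    o1,d1=ray(c1,p1);o2,d2=ray(c2,p2);d1=d1[0];d2=d2[0]
    s=np.linalg.lstsq(np.c_[d1,-d2],o2-o1,rcond=None)[0]
    a=o1+s[0]*d1;b=o2+s[1]*d2
    return (a+b)/2,np.linalg.norm(a-b)
def proj(c,P): return cv2.projectPoints(np.array(P,float).reshape(-1,1,3),np.array(c["rvec"],float),np.array(c["tvec"],float),c["K"],np.array(c["dist"]))[0].reshape(-1,2)
def save(c,n): cv2.imwrite("pics/"+n,c["pixels"][:,:,::-1])
E
python3 - <<'E'
from h import *
for n in("scene","side"):
    c=camera(n); save(c,n+"0.png"); o,_=ray(c,[320,240]); print(n,o)
print(bot.tcp_to_grasp, readout.get_obs())
E
```

```text
scene [-0.08976751 -0.76421205  0.72432556]
side [0.5116552  0.97249635 0.91637859]
0.0187 {'clock': 0.1, 'joint_pos': array([ 1.33299876e+00,  2.41342863e-01,  3.88230706e-03,  1.33520179e+00,
       -8.23762176e-06,  1.57081863e+00]), 'joint_vel': array([ 0.00116133, -0.00079345,  0.00243405, -0.00059511,  0.00108524,
        0.00217808]), 'tau': array([-2.76560431e-04, -3.73137045e+01,  2.53010076e+01,  1.08621755e-02,
       -6.28159728e-05, -2.81337535e-06]), 'eef_pos': array([0.11765305, 0.48538951, 0.23050828]), 'tool_rot': array([ 1.18629854e-01,  9.92938108e-01, -9.26911672e-04, -1.06572390e-04]), 'ft_force': array([-0.18774293,  0.37042766, -0.01018845]), 'ft_torque': array([ 0.02169999,  0.02373636, -0.01107715]), 'grasp_force': 0.0, 'grip_width': 0.08569619726867891}
```

View pics/scene0.png

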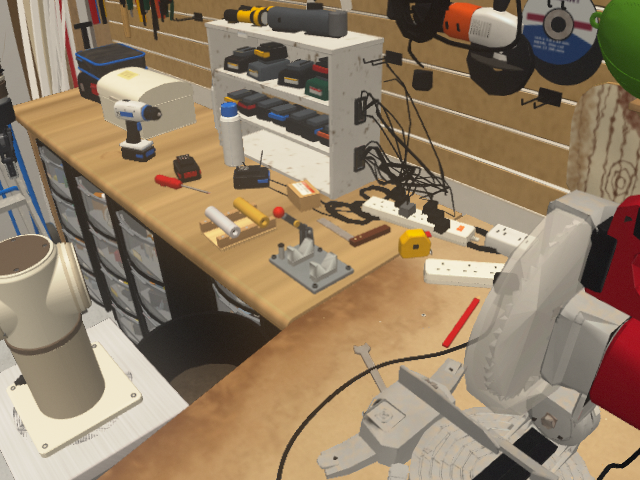

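View pics/side0.png

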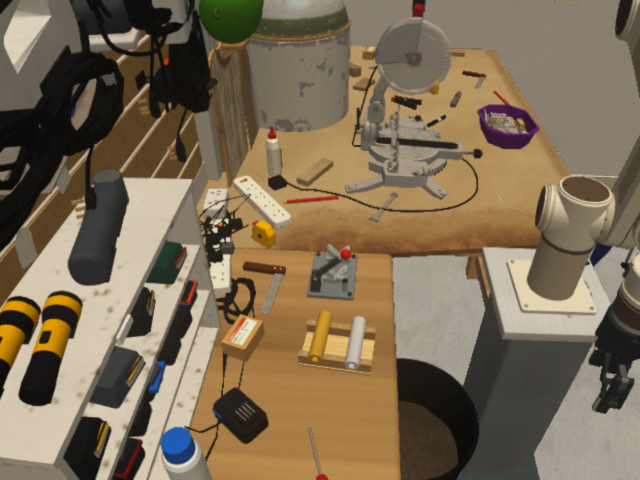

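The scene view shows the silver bar at about (222,221), the brass bar at (250,211), the cradle at (310,262) and the ball at (279,212). In the side view they are at (355,343), (320,337), (332,275) and (346,254). I'll zoom both views for detail.

```bash
python3 - <<'E'
from h import *
out=[]
for n,(u,v) in (("scene",(190,180)),("side",(280,235))):
    im=cv2.imread(f"pics/{n}0.png")[v:v+150,u:u+180]; 
    out.append(cv2.resize(im,None,fx=4,fy=4,interpolation=cv2.INTER_CUBIC)[:600,:720])
for i,o in enumerate(out): cv2.imwrite(f"pics/z{i}.png",o)
cs,cd=camera("scene"),camera("side")
def red(c,u0,v0,u1,v1):
    h=cv2.cvtColor(c["pixels"],cv2.COLOR_RGB2HSV)
    m=((h[...,0]<6)|(h[...,0]>174))&(h[...,1]>170)&(h[...,2]>90); k=np.zeros_like(m);k[v0:v1,u0:u1]=1
    vs,us=np.where(m&k); return [(us.min()+us.max())/2,(vs.min()+vs.max())/2],len(us)
a,na=red(cs,265,195,300,225);b,nb=red(cd,330,240,365,270)
print(a,na,b,nb,tri(cs,[a],cd,[b]))
print("bar guess",tri(cs,[[222,221]],cd,[[355,343]]),tri(cs,[[310,275]],cd,[[332,280]]))
E
```

```text
[np.float64(278.0), np.float64(212.0)] 89 [np.float64(345.5), np.float64(253.5)] 76 (array([0.53434781, 0.0555941 , 0.13436846]), np.float64(5.0541403681866624e-05))
bar guess (array([0.50474984, 0.24975851, 0.04150263]), np.float64(0.001894700336024649)) (array([ 0.56769261, -0.00901766, -0.01829567]), np.float64(0.006666829526458372))
```

View pics/z0.png

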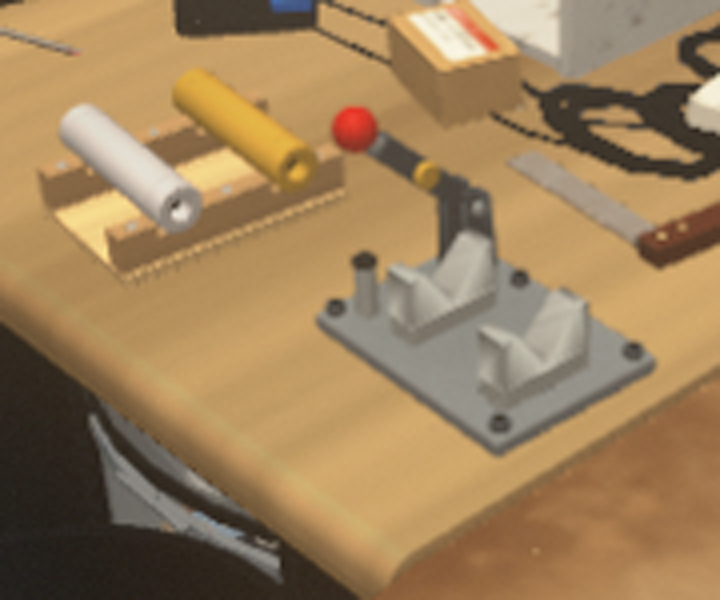

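View pics/z1.png

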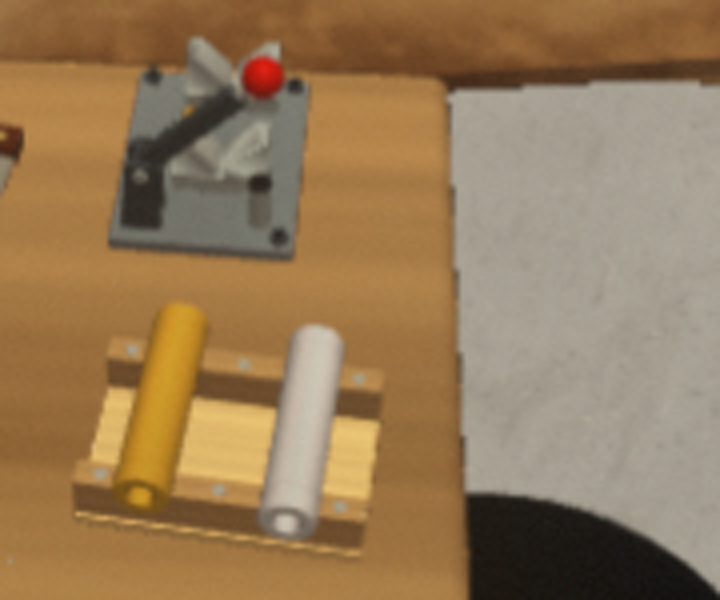

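Both zooms are clear. The stop is raised and the ball triangulates to (0.534,0.056,0.134). The bar's -y end face shows at zoom pixel (181,209) in the scene view, its +y face at (289,520) in the side view. The plate's bolts are at (336,307), (500,424), (633,351) and (519,279) in the scene zoom.

```bash
cat > m.py <<'E'
from h import *
cs,cd=camera("scene"),camera("side")
S=lambda p:np.array(p)/4+[190,180]-.375
D=lambda p:np.array(p)/4+[280,235]-.375
np.set_printoptions(precision=4,suppress=True)
a=onz(cs,S([[181,209]]),.043)[0]; b=onz(cd,D([[289,520]]),.043)[0]
print("bar",a,b,np.linalg.norm(a-b),(a+b)/2,np.degrees(np.arctan2(*(b-a)[[0,1]])))
a=onz(cs,S([[295,168]]),.043)[0]; b=onz(cd,D([[142,493]]),.043)[0]
print("brass",a,b,np.linalg.norm(a-b),(a+b)/2,np.degrees(np.arctan2(*(b-a)[[0,1]])))
bs=onz(cs,S([[336,307],[500,424],[633,351],[519,279]]),.015); bd=onz(cd,D([[279,237],[296,87],[153,75]]),.015)
print("bolts",bs,bd,"c",bs.mean(0),(bd[0]+bd[2])/2)
for q in (bs[0]-bs[1],bs[3]-bs[2],bd[0]-bd[1]): print(np.degrees(np.arctan2(*q[[0,1]])),np.linalg.norm(q))
print("post",onz(cs,S([[364,258]]),.05),onz(cd,D([[260,182]]),.05))
print("hinge",tri(cs,S([[479,207]]),cd,D([[140,176]])))
E
python3 m.py
```

```text
bar [0.4975 0.1828 0.043 ] [0.509  0.3108 0.043 ] 0.1284803152014026 [0.5032 0.2468 0.043 ] 5.109356636147032
brass [0.5755 0.1716 0.043 ] [0.5883 0.298  0.043 ] 0.12703201824637333 [0.5819 0.2348 0.043 ] 5.780215019352338
bolts [[ 0.5229  0.0695  0.015 ]
 [ 0.5159 -0.0782  0.015 ]
 [ 0.6137 -0.0817  0.015 ]
 [ 0.6177  0.0159  0.015 ]] [[ 0.5219  0.0714  0.015 ]
 [ 0.5152 -0.0736  0.015 ]
 [ 0.6137 -0.0803  0.015 ]] c [ 0.5675 -0.0186  0.015 ] [ 0.5678 -0.0045  0.015 ]
2.726035310347764 0.14792585740912487
2.357791435272289 0.09772249929310926
2.653837736220532 0.14509645602337495
post [[0.5349 0.0553 0.05  ]] [[0.5349 0.0589 0.05  ]]
hinge (array([0.6144, 0.0515, 0.0475]), np.float64(0.009456392564883719))
```

Request:
jog_arm --motion '[{"x": -51, "y": -32, "z": -2, "spin": 10, "fingers": 1}, {"x": -103, "y": -64, "z": -5, "spin": 20, "fingers": 1}, {"x": -154, "y": -95, "z": -8, "spin": 30, "fingers": 1}, {"x": -206, "y": -127, "z": -10, "spin": 40, "fingers": 1}, {"x": -257, "y": -159, "z": -12, "spin": 50, "fingers": 1}, {"x": -309, "y": -191, "z": -15, "spin": 60, "fingers": 1}, {"x": -360, "y": -222, "z": -17, "spin": 70, "fingers": 1}, {"x": -412, "y": -254, "z": -20, "spin": 79, "fingers": 1}]'

```text
clock: 1.3
eef_pos: [0.4595, 0.1405, 0.2515]
tool_rot: [0.725, 0.689, 0.0, 0.0]
ft_force: [0.7, 0.0, -0.1]
grip_width: -0.0001
grasp_force: 0.0
```

```bash
cat > go.py <<'E'
from h import *
import sys
np.set_printoptions(precision=4,suppress=True)
o=readout.get_obs(); Rt=R.from_quat(o["tool_rot"]); p=np.array(o["eef_pos"])
M=Rt.as_matrix()
print("t",o["clock"],"p",p,"head_y",np.degrees(np.arctan2(M[1,1],M[0,1])),"F",np.array(o["ft_force"]),"w",o["grip_width"],o["grasp_force"])
if len(sys.argv)>3: print("shift mm",1000*M.T@(np.array(sys.argv[1:4],float)-p))
E
python3 go.py .543 .055 .2
```

```text
t 1.3 p [0.4595 0.1405 0.2515] head_y -2.931503598518214 F [ 0.7436  0.0149 -0.0923] w -0.00011644020429733174 0.0
shift mm [-81.0971  87.71    51.5152]
```

Request:
jog_arm --motion '[{"x": -40, "y": 44, "z": 20, "fingers": 1}, {"x": -81, "y": 88, "z": 50, "fingers": 1}, {"x": -81, "y": 88, "z": 80, "fingers": 1}, {"x": -81, "y": 88, "z": 100, "fingers": 1}, {"x": -81, "y": 88, "z": 115, "fingers": 1}, {"x": -81, "y": 88, "z": 130, "fingers": 1}, {"x": -81, "y": 88, "z": 145, "fingers": 1}, {"x": -81, "y": 88, "z": 155, "fingers": 1}]'

```text
validation failed for argument at $.mo...
```

```bash
python3 - <<'E'
from h import *
c=camera("side"); save(c,"side1.png")
h=cv2.cvtColor(c["pixels"],cv2.COLOR_RGB2HSV)
m=((h[...,0]<6)|(h[...,0]>174))&(h[...,1]>170)&(h[...,2]>90)
vs,us=np.where(m[235:300,300:380]);print(us.min()+300,us.max()+300,vs.min()+235,vs.max()+235,len(us))
E
python3 go.py .543 .055 .066
```

```text
341 350 249 258 76
t 1.35 p [0.4646 0.1353 0.2516] head_y -3.5398269363874526 F [ 4.855  -1.5397  0.7797] w -4.035124232248802e-05 0.0
shift mm [-74.5734  82.1846 186.3092]
```

Request:
jog_arm --motion '[{"x": -40, "y": 44, "z": 20, "spin": 0, "fingers": 1}, {"x": -83, "y": 88, "z": 50, "spin": 0, "fingers": 1}, {"x": -83, "y": 88, "z": 80, "spin": 0, "fingers": 1}, {"x": -83, "y": 88, "z": 100, "spin": 0, "fingers": 1}, {"x": -83, "y": 88, "z": 115, "spin": 0, "fingers": 1}, {"x": -83, "y": 88, "z": 130, "spin": 0, "fingers": 1}, {"x": -83, "y": 88, "z": 145, "spin": 0, "fingers": 1}, {"x": -83, "y": 88, "z": 155, "spin": 0, "fingers": 1}]'

```text
clock: 2.35
eef_pos: [0.542, 0.0553, 0.0956]
tool_rot: [0.723, 0.691, -0.0, -0.0]
ft_force: [-0.6, 0.4, 3.0]
grip_width: 0.0003
grasp_force: 1.0
```

```bash
python3 go.py .543 .055 .066; python3 - <<'E'
from h import *
c=camera("side"); save(c,"side1.png")
h=cv2.cvtColor(c["pixels"],cv2.COLOR_RGB2HSV)
m=((h[...,0]<6)|(h[...,0]>174))&(h[...,1]>170)&(h[...,2]>90)
vs,us=np.where(m[235:300,300:380]);print(us.min()+300,us.max()+300,vs.min()+235,vs.max()+235,len(us))
E
```

```text
t 2.35 p [0.542  0.0553 0.0956] head_y -2.5941607292833915 F [-0.6396  0.3568  3.0434] w 0.0002775740631267426 1.0198583733290434
shift mm [-0.3003  1.0332 29.6154]
351 359 262 270 69
```

Request:
jog_arm --motion '[{"x": 0, "y": 0, "z": 10, "spin": 0, "fingers": 1}, {"x": 0, "y": 0, "z": 18, "spin": 0, "fingers": 1}, {"x": 0, "y": 0, "z": 24, "spin": 0, "fingers": 1}, {"x": 0, "y": 0, "z": 28, "spin": 0, "fingers": 1}, {"x": 0, "y": 0, "z": 30, "spin": 0, "fingers": 1}, {"x": 0, "y": 0, "z": 31, "spin": 0, "fingers": 1}]'

```text
clock: 3.15
eef_pos: [0.5422, 0.055, 0.066]
tool_rot: [0.723, 0.691, -0.0, -0.0]
ft_force: [-5.6, -0.7, 10.4]
grip_width: 0.0001
grasp_force: 5.3
```

```bash
python3 go.py .543 .055 .066
```

```text
t 3.15 p [0.5422 0.055  0.066 ] head_y -2.625596587453661 F [-5.6291 -0.6829 10.4211] w 7.586702233852171e-05 5.317981168627739
shift mm [ 0.0002  0.7871 -0.0459]
```

Request:
jog_arm --motion '[{"x": 0, "y": 0, "z": 1, "spin": 0, "fingers": 1}, {"x": 0, "y": 0, "z": 2, "spin": 0, "fingers": 1}, {"x": 0, "y": 0, "z": 3, "spin": 0, "fingers": 1}, {"x": 0, "y": 0, "z": 3, "spin": 0, "fingers": 1}]'

```text
clock: 3.65
eef_pos: [0.5423, 0.055, 0.0657]
tool_rot: [0.723, 0.691, 0.001, 0.0]
ft_force: [-8.6, -1.9, 22.2]
grip_width: -0.0
grasp_force: 11.2
```

```bash
python3 go.py .543 .055 .066
```

```text
t 3.65 p [0.5423 0.055  0.0657] head_y -2.6267379263315127 F [-8.6254 -1.8604 22.2058] w -4.0216608105564163e-05 11.189049482345581
shift mm [-0.0166  0.6897 -0.2504]
```

Request:
jog_arm --motion '[{"x": 0, "y": 0, "z": -30, "spin": 0, "fingers": 1}, {"x": 0, "y": 0, "z": -80, "spin": 0, "fingers": 0.5}, {"x": 20, "y": -5, "z": -130, "spin": 0, "fingers": -1}, {"x": 70, "y": -18, "z": -150, "spin": 1, "fingers": -1}, {"x": 130, "y": -33, "z": -150, "spin": 2, "fingers": -1}, {"x": 190, "y": -48, "z": -150, "spin": 3, "fingers": -1}, {"x": 190, "y": -48, "z": -150, "spin": 3, "fingers": -1}, {"x": 190, "y": -48, "z": -150, "spin": 3, "fingers": -1}]'

```text
clock: 4.65
eef_pos: [0.5033, 0.2472, 0.2121]
tool_rot: [0.741, 0.672, -0.0, 0.0]
ft_force: [-0.2, -0.3, -0.8]
grip_width: 0.0853
grasp_force: 0.0
```

```bash
python3 go.py .503 .247 .1; python3 - <<'E'
from h import *
cs,cd,cw=camera("scene"),camera("side"),camera("wrist")
def red(c,u0,v0,u1,v1):
    h=cv2.cvtColor(c["pixels"],cv2.COLOR_RGB2HSV)
    m=((h[...,0]<6)|(h[...,0]>174))&(h[...,1]>170)&(h[...,2]>90); k=np.zeros_like(m);k[v0:v1,u0:u1]=1
    vs,us=np.where(m&k); return [(us.min()+us.max())/2,(vs.min()+vs.max())/2],len(us)
a=red(cs,260,195,300,250);b=red(cd,335,245,375,300)
print(a,b,tri(cs,[a[0]],cd,[b[0]])); print(onz(cs,[a[0]],.058),onz(cd,[b[0]],.058))
save(cw,"wrist1.png"); print(proj(cw,[[.503,.247,.043],[.4975,.1828,.043],[.509,.3108,.043]]))
E
```

```text
t 4.65 p [0.5033 0.2472 0.2121] head_y -5.5683233870830655 F [-0.1866 -0.2991 -0.848 ] w 0.08532414599301492 0.0
shift mm [ -0.1174  -0.2699 112.0929]
([np.float64(269.0), np.float64(245.0)], 73) ([np.float64(358.0), np.float64(278.0)], 68) (array([0.50321301, 0.05873804, 0.05997623]), np.float64(0.002858418521354497))
[[0.50667945 0.06132576 0.058     ]] [[0.50195292 0.05766141 0.058     ]]
[[319.28431199 219.88023466]
 [320.45329239 298.64038737]
 [318.73415234 132.74509458]]
```

View pics/wrist1.png

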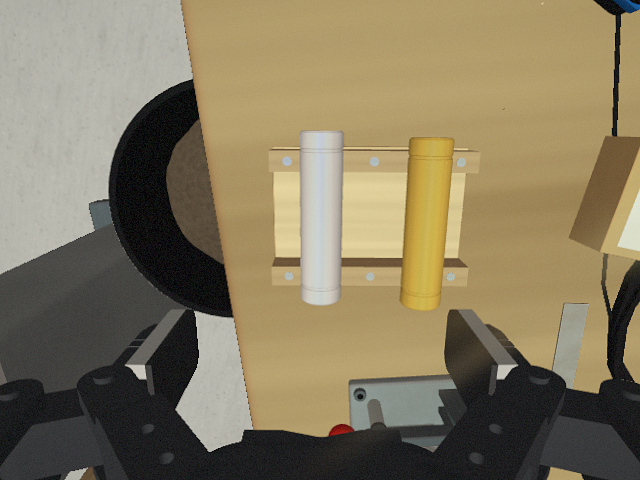

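```bash
python3 - <<'E'
from h import *
np.set_printoptions(precision=4,suppress=True)
c=camera("wrist"); print("cam",ray(c,[320,240])[0])
hs=cv2.cvtColor(c["pixels"],cv2.COLOR_RGB2HSV)
m=((hs[...,1]<45)&(hs[...,2]>150)).astype(np.uint8); m[:,:260]=0;m[:,400:]=0;m[:110]=0;m[320:]=0
n,l,st,ce=cv2.connectedComponentsWithStats(m); i=1+st[1:,4].argmax(); print(st[i])
rows=[150,170,190,220,250,270,290]; 
mid=[[(np.where(l[r]==i)[0].min()+np.where(l[r]==i)[0].max())/2,r] for r in rows]
P=onz(c,mid,.043); f=np.polyfit(P[:,1],P[:,0],1); print(P,"yaw",np.degrees(np.arctan(f[0])))
t,b=st[i,1]-.5,st[i,1]+st[i,3]-.5
# end silhouettes: try both top z .059 and axis z
for z in(.043,.059):
    e=onz(c,[[321,t],[321,b]],z); print(z,e,np.linalg.norm(e[0]-e[1]),e.mean(0))
E
python3 go.py
```

```text
cam [0.5109 0.3135 0.3536]
[ 300  130   42  175 6857]
[[0.5092 0.2984 0.043 ]
 [0.5074 0.2841 0.043 ]
 [0.5059 0.2694 0.043 ]
 [0.5032 0.2467 0.043 ]
 [0.5012 0.223  0.043 ]
 [0.4996 0.2067 0.043 ]
 [0.4975 0.19   0.043 ]] yaw 5.968500877136587
0.043 [[0.511  0.3127 0.043 ]
 [0.4975 0.1775 0.043 ]] 0.13587436619580234 [0.5042 0.2451 0.043 ]
0.059 [[0.511  0.3127 0.059 ]
 [0.4982 0.1845 0.059 ]] 0.1288746610824962 [0.5046 0.2486 0.059 ]
t 4.85 p [0.5037 0.2457 0.2123] head_y -5.7601145178919495 F [ 0.8019 -0.2577 -0.4287] w 0.08535906919360119 0.0
```

The wrist view shows the silver bar spanning columns 300–342 and rows 130–305. That puts its centre at about (0.503,0.247) with a yaw that matches the tool, so I'm descending.

Request:
jog_arm --motion '[{"x": 1, "y": 0, "z": 40, "spin": 0, "fingers": -0.4}, {"x": 1, "y": 0, "z": 85, "spin": 0, "fingers": -0.4}, {"x": 1, "y": 0, "z": 125, "spin": 0, "fingers": -0.4}, {"x": 1, "y": 0, "z": 155, "spin": 0, "fingers": -0.4}, {"x": 1, "y": 0, "z": 175, "spin": 0, "fingers": -0.4}, {"x": 1, "y": 0, "z": 188, "spin": 0, "fingers": -0.4}, {"x": 1, "y": 0, "z": 190, "spin": 0, "fingers": -0.4}, {"x": 1, "y": 0, "z": 190, "spin": 0, "fingers": 0}]'

```text
clock: 5.85
eef_pos: [0.504, 0.248, 0.023]
tool_rot: [0.741, 0.671, 0.001, 0.0]
ft_force: [0.4, 0.8, -0.0]
grip_width: 0.0433
grasp_force: 0.0
```

Request:
jog_arm --motion '[{"x": 0, "y": 0, "z": 0, "spin": 0, "fingers": 0.5}, {"x": 0, "y": 0, "z": 0, "spin": 0, "fingers": 1}, {"x": 0, "y": 0, "z": 0, "spin": 0, "fingers": 1}, {"x": 0, "y": 0, "z": 0, "spin": 0, "fingers": 1}]'

```text
clock: 6.35
eef_pos: [0.5038, 0.2484, 0.0233]
tool_rot: [0.741, 0.672, 0.001, 0.0]
ft_force: [-1.7, -0.8, 5.5]
grip_width: 0.0305
grasp_force: 59.4
```

```bash
python3 go.py
```

```text
t 6.35 p [0.5038 0.2484 0.0233] head_y -5.617655128677284 F [-1.7287 -0.8237  5.4521] w 0.0304780004522798 59.39002990722656
```

Request:
jog_arm --motion '[{"x": 0, "y": 0, "z": -30, "spin": 0, "fingers": 1}, {"x": 0, "y": 0, "z": -75, "spin": 0, "fingers": 1}, {"x": 0, "y": 0, "z": -120, "spin": 0, "fingers": 1}, {"x": -45, "y": 12, "z": -140, "spin": 0, "fingers": 1}, {"x": -100, "y": 28, "z": -140, "spin": -1, "fingers": 1}, {"x": -155, "y": 45, "z": -140, "spin": -2, "fingers": 1}, {"x": -210, "y": 62, "z": -140, "spin": -3, "fingers": 1}, {"x": -255, "y": 74, "z": -140, "spin": -3, "fingers": 1}]'

```text
clock: 7.35
eef_pos: [0.5519, -0.0152, 0.1617]
tool_rot: [0.723, 0.69, -0.0, -0.0]
ft_force: [-0.0, 0.8, -2.7]
grip_width: 0.0302
grasp_force: 59.9
```

Request:
jog_arm --motion '[{"x": -27, "y": 7, "z": 0, "spin": 0, "fingers": 1}, {"x": -27, "y": 7, "z": 20, "spin": 0, "fingers": 1}, {"x": -27, "y": 7, "z": 40, "spin": 0, "fingers": 1}, {"x": -27, "y": 7, "z": 50, "spin": 0, "fingers": 1}, {"x": -27, "y": 7, "z": 50, "spin": 0, "fingers": 1}]'

```text
clock: 7.98
eef_pos: [0.5569, -0.0401, 0.1113]
tool_rot: [0.723, 0.691, -0.001, -0.001]
ft_force: [-0.1, -0.1, -1.9]
grip_width: 0.0305
grasp_force: 60.0
```

```bash
python3 go.py .5581 -.04 .108; python3 - <<'E'
from h import *
for n in("wrist","scene","side"):
    c=camera(n); save(c,n+"2.png")
    print(n,proj(c,[[.559,-.02,.058],[.5581,-.04,.128]]))
a=cv2.resize(cv2.imread("pics/scene2.png")[200:320,240:380],None,fx=4,fy=4,interpolation=2)
b=cv2.resize(cv2.imread("pics/side2.png")[180:320,290:390],None,fx=4,fy=4,interpolation=2)
cv2.imwrite("pics/a2.png",a);cv2.imwrite("pics/b2.png",b)
E
```

```text
t 7.975 p [ 0.5569 -0.0401  0.1113] head_y -2.6113751433095964 F [-0.0832 -0.087  -1.9015] w 0.030472226828022426 59.95430409908295
shift mm [0.1445 1.2044 3.258 ]
wrist [[322.66497932 231.96162518]
 [322.97830144 341.23276399]]
scene [[310.60590876 250.16634306]
 [315.64672027 226.59840503]]
side [[336.6544444  256.6322089 ]
 [337.58322872 230.67528747]]
```

View pics/wrist2.png

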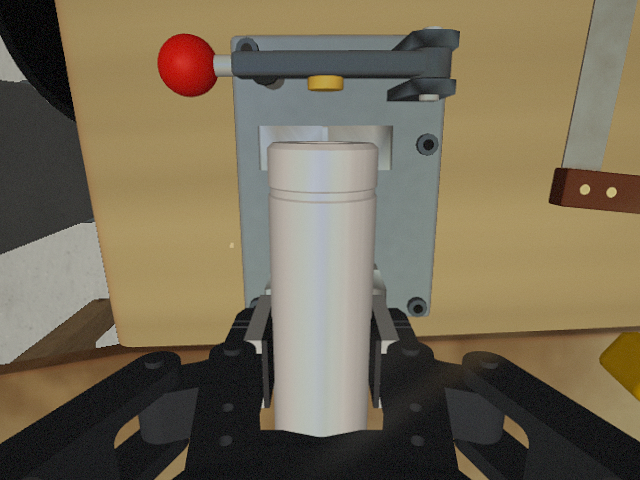

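View pics/a2.png

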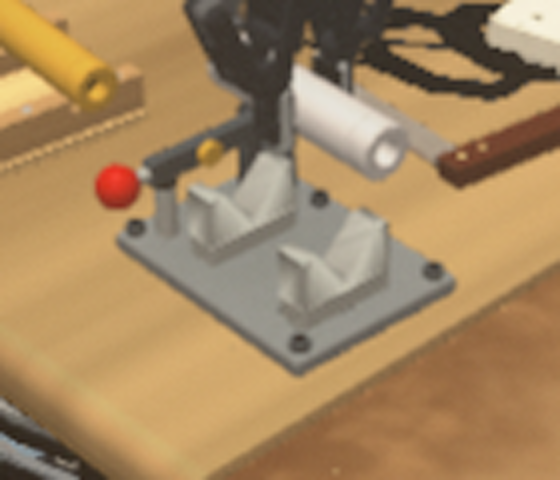

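The wrist view shows the far V-block spanning columns 260–392 at row 125, the button at (325,82), the ball at (188,65), and the bar's end centred on column 323. The stop is down on its post and the V is empty.

```bash
python3 - <<'E'
from h import *
np.set_printoptions(precision=4,suppress=True)
c=camera("wrist"); o=readout.get_obs(); print("cam",ray(c,[320,240])[0],o["eef_pos"])
h=cv2.cvtColor(c["pixels"],cv2.COLOR_RGB2HSV)
m=((h[...,0]<6)|(h[...,0]>174))&(h[...,1]>150)&(h[...,2]>80); vs,us=np.where(m[20:110,140:230])
b=[(us.min()+us.max())/2+140,(vs.min()+vs.max())/2+20]; B=onz(c,[b],.058)[0]; print("ball",b,B,"diam px",us.max()-us.min())
m=(h[...,0]>15)&(h[...,0]<32)&(h[...,1]>150)&(h[...,2]>120); vs,us=np.where(m[68:98,300:350])
g=[(us.min()+us.max())/2+300,(vs.min()+vs.max())/2+68]; print("button",g,us.min()+300,us.max()+300,onz(c,[g],.060))
E=onz(c,[[260,126],[392,126]],.057);print("block",E,E.mean(0))
ya=np.array([.0454,.999,0]);xa=np.array([.999,-.0454,0])
print("seat from ball",B+.060*xa-.0755*ya,"from block far edge",E.mean(0)-.050*ya)
g1=cv2.cvtColor(c["pixels"],cv2.COLOR_RGB2GRAY).astype(int)
mid=[]
for r in(170,230,280):
    d=np.abs(np.diff(cv2.GaussianBlur(c["pixels"],(3,3),0)[r].astype(int),axis=0)).sum(1)
    l=255+d[255:285].argmax(); q=360+d[360:390].argmax(); mid.append([(l+q)/2+.5,r]); print(r,l,q)
za=o["eef_pos"][2]+.02
A=onz(c,mid,za); print("bar axis",A,"yaw",np.degrees(np.arctan(np.polyfit(A[:,1],A[:,0],1)[0])))
print("bar end top", onz(c,[[323,141.5]],za+.016),"low",onz(c,[[323,141.5]],za))
E
```

```text
cam [0.5616 0.0279 0.2544] [ 0.5585 -0.0401  0.1132]
ball [np.float64(184.0), np.float64(65.5)] [0.5031 0.0575 0.058 ] diam px 58
button [np.float64(321.0), np.float64(82.5)] 304 338 [[0.5629 0.0474 0.06  ]]
block [[0.5343 0.0302 0.057 ]
 [0.5944 0.0276 0.057 ]] [0.5644 0.0289 0.057 ]
seat from ball [ 0.5596 -0.0207  0.058 ] from block far edge [ 0.5621 -0.021   0.057 ]
170 269 377
230 271 375
280 271 370
bar axis [[ 0.5621  0.0164  0.1332]
 [ 0.5613 -0.0014  0.1332]
 [ 0.5599 -0.0172  0.1332]] yaw 3.753853645273059
bar end top [[0.5622 0.0248 0.1492]] low [[0.5623 0.0243 0.1332]]
```

Seat is about (0.5598,-0.0208). The bar is on the V axis within about 1 mm and 20 mm short of the stop, so I'm lowering it with a 10 mm gap left.

Request:
jog_arm --motion '[{"x": 5, "y": 0, "z": 20, "spin": 0, "fingers": 1}, {"x": 10, "y": 0, "z": 40, "spin": 0, "fingers": 1}, {"x": 10, "y": 0, "z": 55, "spin": 0, "fingers": 1}, {"x": 10, "y": 0, "z": 64, "spin": 0, "fingers": 1}, {"x": 10, "y": 0, "z": 69, "spin": 0, "fingers": 1}, {"x": 10, "y": 0, "z": 71, "spin": 0, "fingers": 1}, {"x": 10, "y": 0, "z": 71, "spin": 0, "fingers": 1}]'

```text
clock: 9.05
eef_pos: [0.5585, -0.0304, 0.0416]
tool_rot: [0.723, 0.691, 0.0, 0.0]
ft_force: [0.6, -0.2, -2.4]
grip_width: 0.0303
grasp_force: 60.0
```

```bash
python3 go.py .5589 -.0308 .0383
```

```text
t 9.05 p [ 0.5585 -0.0304  0.0416] head_y -2.631175235235156 F [ 0.6365 -0.1861 -2.4301] w 0.030275174209812586 59.95425760746002
shift mm [-0.4235  0.4446  3.3348]
```

Not yet touching, so slow steps down.

Request:
jog_arm --motion '[{"x": 0, "y": 0, "z": 1, "spin": 0, "fingers": 1}, {"x": 0, "y": 0, "z": 2, "spin": 0, "fingers": 1}, {"x": 0, "y": 0, "z": 3, "spin": 0, "fingers": 1}, {"x": 0, "y": 0, "z": 3, "spin": 0, "fingers": 1}, {"x": 0, "y": 0, "z": 3, "spin": 0, "fingers": 1}]'

```text
clock: 9.68
eef_pos: [0.559, -0.0304, 0.039]
tool_rot: [0.723, 0.691, 0.001, 0.001]
ft_force: [1.9, -0.5, 2.1]
grip_width: 0.0305
grasp_force: 60.4
```

```bash
python3 go.py .5589 -.0308 .0383
```

```text
t 9.675 p [ 0.559  -0.0304  0.039 ] head_y -2.616877628839067 F [ 1.8543 -0.4921  2.0793] w 0.03050256856132185 60.356647968292236
shift mm [-0.4495 -0.1301  0.653 ]
```

Request:
jog_arm --motion '[{"x": 3, "y": 0.5, "z": 0, "spin": 0, "fingers": 1}, {"x": 6, "y": 0.5, "z": 0, "spin": 0, "fingers": 1}, {"x": 8, "y": 0.5, "z": 0, "spin": 0, "fingers": 1}, {"x": 8, "y": 0.5, "z": 0, "spin": 0, "fingers": 1}]'

```text
clock: 10.18
eef_pos: [0.5594, -0.0223, 0.0388]
tool_rot: [0.723, 0.691, 0.0, 0.0]
ft_force: [0.4, -2.5, 4.6]
grip_width: 0.0301
grasp_force: 60.5
```

Request:
jog_arm --motion '[{"x": 0.5, "y": 0, "z": 0, "spin": 0, "fingers": 1}, {"x": 1, "y": 0, "z": 0, "spin": 0, "fingers": 1}, {"x": 1.5, "y": 0, "z": 0, "spin": 0, "fingers": 1}, {"x": 1.5, "y": 0, "z": 0, "spin": 0, "fingers": 1}]'

```text
clock: 10.68
eef_pos: [0.5595, -0.021, 0.0388]
tool_rot: [0.723, 0.691, 0.0, 0.001]
ft_force: [1.1, -3.6, 5.3]
grip_width: 0.0303
grasp_force: 60.5
```

```bash
python3 go.py .5598 -.0208 .0383
```

```text
t 10.675 p [ 0.5595 -0.021   0.0388] head_y -2.6204338196343784 F [ 1.0505 -3.5569  5.3131] w 0.030273843705049937 60.49015760421753
shift mm [0.2508 0.3016 0.4924]
```

Request:
jog_arm --motion '[{"x": 0.5, "y": 0, "z": 0, "spin": 0, "fingers": 1}, {"x": 1, "y": 0, "z": 0, "spin": 0, "fingers": 1}, {"x": 1.5, "y": 0, "z": 0, "spin": 0, "fingers": 1}, {"x": 1.5, "y": 0, "z": 0, "spin": 0, "fingers": 1}]'

```text
clock: 11.18
eef_pos: [0.5596, -0.02, 0.0388]
tool_rot: [0.723, 0.691, -0.0, 0.001]
ft_force: [0.9, -4.0, 6.5]
grip_width: 0.0306
grasp_force: 60.5
```

```bash
python3 go.py .5598 -.0208 .0383; python3 - <<'E'
from h import *
c=camera("wrist"); save(c,"wrist3.png")
E
```

```text
t 11.175 p [ 0.5596 -0.02    0.0388] head_y -2.6404734683237336 F [ 0.918  -3.985   6.5397] w 0.03059416156015438 60.504655838012695
shift mm [-0.7767  0.2821  0.4949]
```

View pics/wrist3.png

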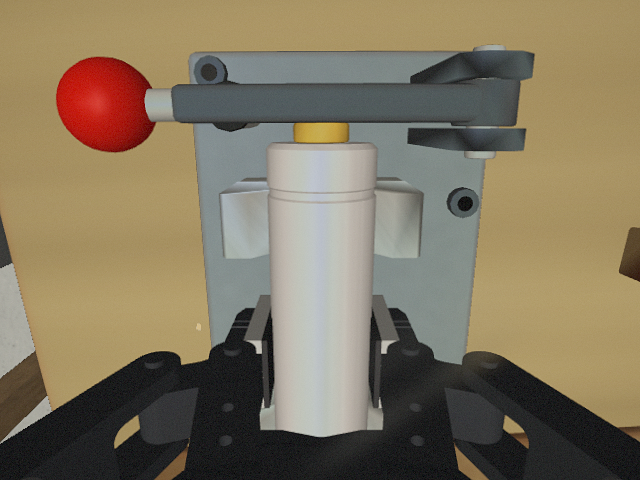

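The bar lies in the V with its end (row 142) at the brass button's face. I'll nudge until it stalls, then press down.

Request:
jog_arm --motion '[{"x": 0.5, "y": 0, "z": 0, "spin": 0, "fingers": 1}, {"x": 1, "y": 0, "z": 0, "spin": 0, "fingers": 1}, {"x": 1, "y": 0, "z": 0, "spin": 0, "fingers": 1}, {"x": 1, "y": 0, "z": 0, "spin": 0, "fingers": 1}]'

```text
clock: 11.72
eef_pos: [0.5595, -0.02, 0.0388]
tool_rot: [0.723, 0.69, -0.001, 0.002]
ft_force: [-0.1, -7.4, 5.5]
grip_width: 0.0304
grasp_force: 60.5
```

```bash
python3 go.py .5598 -.0208 .0383
```

```text
t 11.725 p [ 0.5595 -0.02    0.0388] head_y -2.674814321975226 F [-0.1243 -7.4055  5.4512] w 0.03042545683199243 60.54605841636658
shift mm [-0.8122  0.3513  0.4576]
```

Request:
jog_arm --motion '[{"x": 0, "y": 0, "z": 1, "spin": 0, "fingers": 1}, {"x": 0, "y": 0, "z": 2, "spin": 0, "fingers": 1}, {"x": 0, "y": 0, "z": 3, "spin": 0, "fingers": 1}, {"x": 0, "y": 0, "z": 4, "spin": 0, "fingers": 1}, {"x": 0, "y": 0, "z": 4, "spin": 0, "fingers": 1}, {"x": 0, "y": 0, "z": 4, "spin": 0, "fingers": 1}]'

```text
clock: 12.48
eef_pos: [0.5598, -0.02, 0.0384]
tool_rot: [0.723, 0.691, -0.0, 0.002]
ft_force: [-8.3, -6.9, 27.0]
grip_width: 0.0307
grasp_force: 63.0
```

```bash
python3 go.py .5598 -.0208 .0383
```

```text
t 12.475 p [ 0.5598 -0.02    0.0384] head_y -2.65063081926019 F [-8.2731 -6.9048 26.9952] w 0.030680161265774202 62.9513293504715
shift mm [-0.816   0.0171  0.1304]
```

Request:
jog_arm --motion '[{"x": 0, "y": -0.5, "z": 0, "spin": 0, "fingers": 1}, {"x": 0, "y": -1, "z": 0, "spin": 0, "fingers": 1}, {"x": 0, "y": -1, "z": 0, "spin": 0, "fingers": 1}, {"x": 0, "y": -1, "z": 0, "spin": 0, "fingers": 1}]'

```text
clock: 12.98
eef_pos: [0.5598, -0.02, 0.0384]
tool_rot: [0.723, 0.691, 0.0, 0.003]
ft_force: [-5.3, -7.6, 24.4]
grip_width: 0.0305
grasp_force: 62.4
```

```bash
python3 go.py .5598 -.0208 .0383; python3 - <<'E'
from h import *
for n,u,v in(("scene",240,200),("side",290,200)):
    c=camera(n); save(c,n+"4.png")
a=[cv2.resize(cv2.imread(f"pics/{n}4.png")[v:v+120,u:u+95],None,fx=4,fy=4,interpolation=2) for n,u,v in(("scene",260,200),("side",295,200))]
cv2.imwrite("pics/end.png",np.hstack(a))
E
```

```text
t 12.975 p [ 0.5598 -0.02    0.0384] head_y -2.649311582360378 F [-5.2936 -7.5684 24.4431] w 0.03054847097547941 62.445019483566284
shift mm [-0.826   0.0379  0.1465]
```

View pics/end.png

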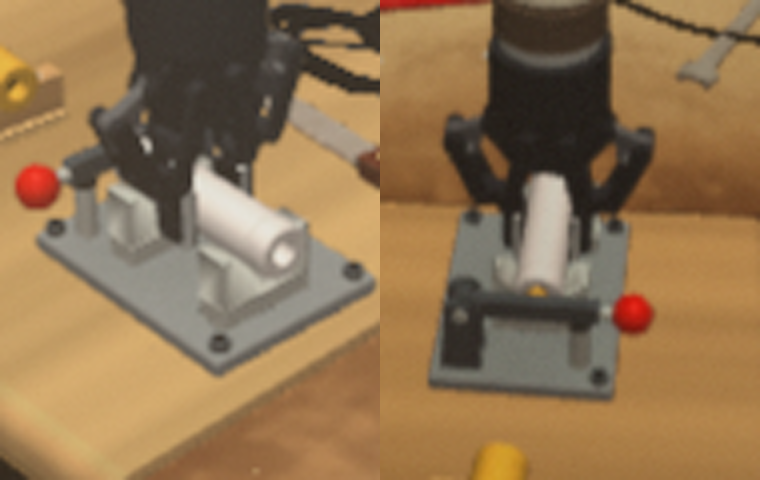

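The bar is seated in both blocks (end at zoom pixel (283,252)), its other end is on the button at (537,290), and the stop is level on its post. The forces are steady, so I'm handing in.

```bash
python3 -c "
from h import *
print(bot.job_done())"
```

```text
the job is handed in; nothing more can be done
None
```

I handed the job in at about 13 s with the stop down on its post and the aluminium bar gripped in the V-blocks, its end against the stop, pressed down with roughly 25 N; no verdict was returned.

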